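Lock the die-honing turntable at its marked slot

TASK

A heel die is clamped on the indexing turntable and must stand still for honing. Push the turntable round by its black post until the slot painted red faces the locking bar, then push the bar by its upturned tab fully home into that slot. Do it gently with the fingertips or the outside of the fingers: grip and lift nothing, and leave the loose things round the fixture where they lie.

Things in the scene. Friction and masses are not known exactly. Their poses are not given: they have to be found in the camera images.
- index_fixture: green round cast base, 202 mm across and 12 mm high, with four bolt lugs, screwed to the table; never moves. Origin on the turntable's axis at the table top, z up. Its +y axis points from the turntable's axis out along the locking bar. A 52 mm wide steel guide block, its top 38 mm above the table with its screws, stands on the base 108 to 150 mm out along +y and carries the bar
- turntable (a joint): angle in rad of the round aluminium turntable (190 mm across, 14 mm thick, top face 29 mm above the table) about the vertical axis, counter-clockwise from above positive; it turns freely without stops and stays where it is left (about 0.1 N m of friction, some 1.5 N at the post). 0 or 2 pi: the red slot faces the bar. It has four radial rim slots 90 degrees apart, 21 mm wide at the rim with 3 mm lead-in chamfers, 24 mm deep; only one is painted red round its edges
- axis_top (a point): centre of the turntable's top face, on its axis, 29 mm above the table. Above it is clamped a steel heel die, 74 x 64 mm and 31 mm high, that turns with the table; its three small clamps reach out to 54 mm from the axis and to 45 mm above the table
- post (a point): the turntable's upright black post, 19 mm thick; this point is on its axis, 54 mm above the table. The post reaches from the turntable's top face to 75 mm above the table and stands 78 mm from the turntable's axis, 135 degrees on from the red slot counter-clockwise as seen from above
- red_slot (a point): middle of the mouth of the red-painted slot, on the turntable's rim (95 mm from the axis) at the level of its top face
- bar_line (a point): fixed point on the bar's centre line at the turntable's rim, 95 mm from the axis, 29 mm above the table: the red slot's mouth must come here
- lock_bar (a joint): travel in m of the flat steel locking bar (18 mm wide, 10 mm thick, 17 to 27 mm above the table, nose tapered to 8 mm over 13 mm) along the base's -y axis toward the turntable's axis: 0 fully withdrawn with its nose 8 mm clear of the rim, 0.030 fully home with its tab against the guide block (rigid stop). Sliding takes about 3 N; it stays where it is left; off a slot the rim stops it. The tapered nose draws the turntable into line from up to about 6 mm off
- bar_tab (a point): middle of the outer face of the bar's upturned tab, the face to push on, 45 mm above the table; the tab is 36 mm wide, 6 mm thick and reaches from 17 to 62 mm above the table, its top end red; it moves with the bar
- sand_block: cork sanding block, 60 x 90 x 30 mm, lying beside the locking bar; origin under its centre
- tape_roll: small roll of black tape lying flat, 62 mm across, 19 mm high, beside the base; origin under its centre
- die_round: round steel cutting die standing on its edge ring, 42 mm across, 35 mm high; origin under its centre
- mallet: mallet with wooden handle, 257 x 75 x 44 mm, lying behind the fixture; origin under its centre
- chalk: stick of chalk, 11 x 50 x 11 mm, lying behind the fixture; origin under its centre

How it is judged:
On the way:
1. the red slot faces the locking bar while the bar is still withdrawn (horizontal distance between red_slot and bar_line below 0.012 m and value of joint lock_bar below 0.012 m), for 0.1 s.
At the end, for the whole second after the job is handed in: The bar has travelled at least 27 of its 30 mm, into the red slot: that slot's mouth is within 4 mm of the bar's line, and the turntable is at rest (value of joint lock_bar above 0.027 m and horizontal distance between red_slot and bar_line below 0.004 m and velocity of joint turntable between -0.03 and 0.03 rad/s); the robot touches nothing.
It fails at once if a loose thing beside the fixture was moved more than 15 mm or lifted (distance of any of sand_block, tape_roll, die_round, mallet, chalk from where it was at the start of the episode above 0.015 m).
It fails at once if the fixture was gripped, or pressed with more than 35 N (contact force between the fingers and index_fixture above 35 N).
It also fails if it takes over 48 s, if anything falls off the work surface, if the arm or the gripper's body presses on something with over 40 N, if the wrist force passes 120 N, or if a joint passes its speed limit or range.

ROBOT

A 6-joint arm with a two-finger parallel gripper is mounted at the origin on a cart in front of the work surface, level with it; the furniture and walls round the work are solid. World frame = base frame: x ahead of the robot, y to its left, z up, the work surface at z = 0. Lengths are in m, angles in rad, forces in N, time in s.
With the tool pointing down it reaches from about 0.325 to 0.85 m from the base axis. Payload 15.5 kg.
Tool frame: the origin (TCP) lies at the very end of the fingers, on their centre line; the grasp point (between the pads) lies 19 mm behind it (env.grip_depth is the distance from the TCP to the grasp point, in m); z points along the fingers, y is the direction in which the jaws open and shut (so a half turn about z gives the same grasp; the last joint's range is limited). The gripper opens to 91 mm and grips with 3 to 60 N. Pads are 32 mm wide; open, the fingers measure 118 mm over their backs; the gripper's body (76 mm by 178 mm) begins 60 mm behind the grasp point.
Start: joints at [1.147, 0.494, 1.345, -0, 1.302, -0.096], TCP at [0.202, 0.592, 0.214] pointing down, gripper open.
Joint ranges: [-2.91, 2.91], [-0.82, 2.16], [0.22, 2.67], [-1.22, 4.37], [0.12, 2.79], [-3.08, 3.08]. Speed limits (rad/s): [1.89, 1.89, 2.57, 3.01, 3.01, 3.01].

INTERFACE

Orientations are given as a unit quaternion [w, x, y, z].
In Python, from workcell import env gives the robot as it stands. The module is installed in compiled form; this text tells all that it offers.
- The arm moves only by the shell command python3 -m crank 'ROWS' [FORCE]. ROWS is JSON, a list of rows, each an object with "slide": the shift along the tool's x, y, z in mm, a list of three; "angular": the turn, a rotation vector about the tool's x, y, z in degrees, a list of three; "hand": the finger opening in mm, from 0 to 91.2. In form: [{"slide": [dx, dy, dz], "angular": [ax, ay, az], "hand": hand}, ...]. A call has 1 to 5 rows; each row is the pose to reach, as a shift and turn from the pose commanded when the call began, along the tool's axes at that moment; what a row does not reach only later rows make up. A row lasts 1/10 s, in which the tool goes at most 50 mm and 8.59 degrees, less where a joint would pass 70% of its speed; a pose out of reach is approached as far as the arm can. A call with a gripper value outside its range is refused whole. The fingers move at their own pace and stop on an object; FORCE is the grip in N (left out, the last holds). Time passes only in rows, so rows that repeat a pose let the fingers close. It gives the time, the measured TCP pose, the force and the opening at its end, in the units of the state.
- env.get_state(): the state, without advancing time (a new reading comes with each control period).
- env.grab_frame(name): name is "scene" or "top"; returns the picture (420x560x3 uint8, red, green, blue); there is no depth.
- env.get_calibration(name): a dict with "fovy" (degrees; the focal length in pixels is half the picture's height over the tangent of half this angle, whatever the lens; pixels are square), "cx", "cy" (the principal point, pixels), "view" (4x4, takes a point from world to camera coordinates). Camera axes: x right, y up, looking along -z (the intrinsics and any distortion apply to the point x, -y, -z); pixel columns grow to the right and rows downward; lengths in m; the calibration is good to about 2 mm. A picture is of the moment at which its call begins. get_calibration takes no time and is no camera call.
- env.job_done(): hands the job in, once; it reports no verdict.
The state is a dict: "time": time; "joint_pos": joint angles; "joint_velocities": joint speeds; "tau": joint torques, N m; "tcp_pos": TCP position; "tcp_rot": TCP orientation; "ft_force": force on the tool from outside, world axes, zero at the start; "ft_torque": the same for the moment, N m; "gripper_width": finger opening in m.
Only numpy, scipy, OpenCV 4.12 (cv2) and the standard library are available. Lean on these libraries where they do the work, as an engineer would, in place of code of your own. Each camera call takes 0.05 s, during which the arm holds its last target.

## Working session

There is one attempt and no reset: what is moved stays moved. The work goes in short steps, Python scripts to look and compute and a shell command to move; the robot and the scene stay as the last step left them, time stands still between calls to the robot, and variables do not carry over. Pictures are saved under pics/ and viewed, and the job is handed in when it is done.

```bash
mkdir -p pics
python3 - <<'E'
from workcell import env
import cv2
s=env.get_state()
for k in s: print(k,s[k])
for n in("scene","top"):
    c=env.get_calibration(n); print(n,c)
    cv2.imwrite(f"pics/{n}0.png",cv2.cvtColor(env.grab_frame(n),cv2.COLOR_RGB2BGR))
E
```

```text
time 0.0
joint_pos [ 1.14648594e+00  4.94158614e-01  1.34610272e+00  7.70117135e-06
  1.30249166e+00 -9.55062292e-02]
joint_velocities [ 0.00047514  0.00118563  0.00040321 -0.00088374 -0.00031864 -0.00106701]
tau [ 5.46618230e-04 -8.78767562e+01 -3.81849790e+01  7.06503703e-02
  5.32228814e-02 -1.89718082e-05]
tcp_pos [0.20166867 0.59118866 0.21336316]
tcp_rot [-1.52686985e-04  1.63663483e-01  9.86516055e-01 -5.59731737e-04]
ft_force [ 0.76689119 -0.06377327  0.13621196]
ft_torque [-0.0116776  -0.02338684  0.02767266]
gripper_width 0.09068644427105299
scene {'fovy': 49.001544681366084, 'cx': 277.10514126181744, 'cy': 205.09504934562156, 'view': array([[ 0.917599  , -0.3974855 ,  0.00416628, -0.45580275],
       [ 0.2182557 ,  0.51254983,  0.83045597, -0.26045286],
       [-0.33222964, -0.76111625,  0.55706868, -0.6047145 ],
       [ 0.        ,  0.        ,  0.        ,  1.        ]])}
top {'fovy': 45.821870462246515, 'cx': 286.1112535453178, 'cy': 205.21685812434328, 'view': array([[ 8.94924099e-03, -9.99959817e-01,  5.24777623e-04,
         1.25262745e-01],
       [ 9.98557070e-01,  8.96447364e-03,  5.29472902e-02,
        -5.66047503e-01],
       [-5.29498669e-02,  5.01823456e-05,  9.98597171e-01,
        -1.19713531e+00],
       [ 0.00000000e+00,  0.00000000e+00,  0.00000000e+00,
         1.00000000e+00]])}
```

View pics/scene0.png

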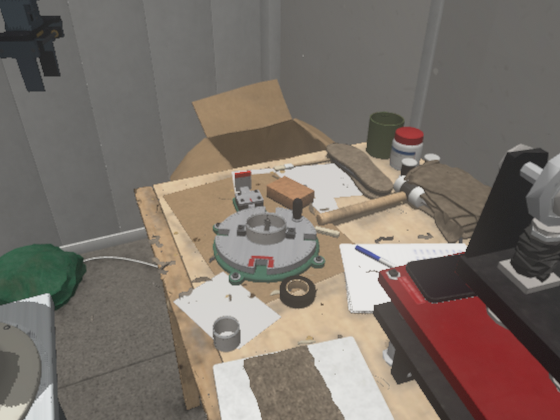

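View pics/top0.png

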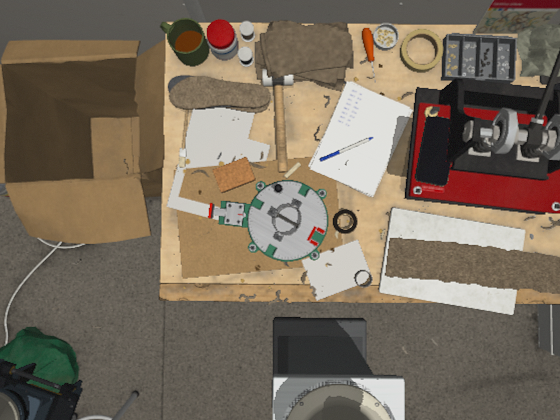

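The scene view shows the fixture mid-table with its bar tab at (243,180). In the top view the turntable is at about (287,218), the bar runs left to its tab at (211,210), the red slot is at (317,237) and the black post at (278,188).

```bash
cat > h.py <<'E'
from workcell import env
import cv2, numpy as np
def ray(n,u,v):
    c=env.get_calibration(n);V=c["view"];f=210/np.tan(np.radians(c["fovy"])/2)
    d=np.array([(u-c["cx"])/f,-(v-c["cy"])/f,-1.]);R=V[:3,:3]
    return -R.T@V[:3,3],R.T@d
def onz(n,u,v,z):
    o,d=ray(n,u,v);return o+d*(z-o[2])/d[2]
def proj(n,p):
    c=env.get_calibration(n);V=c["view"];f=210/np.tan(np.radians(c["fovy"])/2)
    q=V[:3,:3]@p+V[:3,3];return c["cx"]+f*q[0]/-q[2],c["cy"]+f*q[1]/q[2]
def grab(n,name=None):
    im=cv2.cvtColor(env.grab_frame(n),cv2.COLOR_RGB2BGR)
    if name: cv2.imwrite(f"pics/{name}.png",im)
    return im
E
python3 - <<'E'
import cv2
im=cv2.imread("pics/top0.png"); cv2.imwrite("pics/top0c.png",cv2.resize(im[145:295,165:385],None,fx=3.6,fy=3.6,interpolation=cv2.INTER_CUBIC))
im=cv2.imread("pics/scene0.png"); cv2.imwrite("pics/scene0c.png",cv2.resize(im[150:360,180:400],None,fx=2.8,fy=2.8,interpolation=cv2.INTER_CUBIC))
E
```

```text
(no output)
```

View pics/top0c.png

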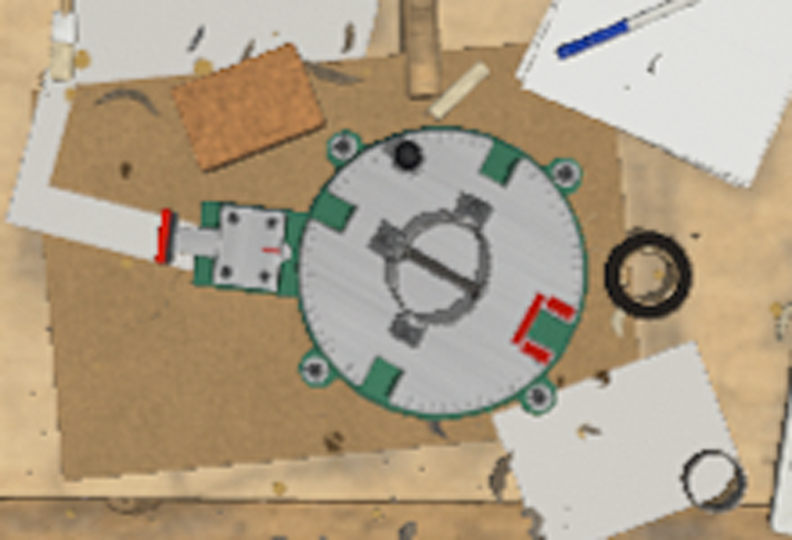

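View pics/scene0c.png

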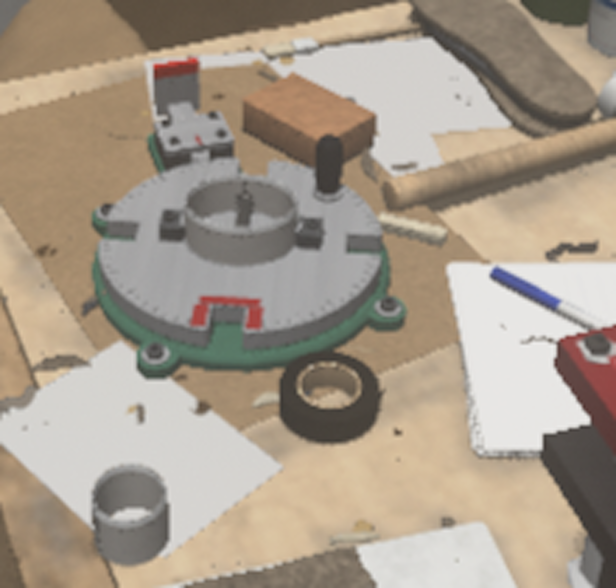

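```bash
cat > meas.py <<'E'
from h import *
def redparts(im):
    h=cv2.cvtColor(im,cv2.COLOR_BGR2HSV)
    m=(((h[...,0]<8)|(h[...,0]>172))&(h[...,1]>150)&(h[...,2]>90)).astype(np.uint8)*255
    return m
E
python3 - <<'E'
from meas import *
im=cv2.imread("pics/top0.png")
P=lambda u,v,z: onz("top",165+(u+.5)/3.6-.5,145+(v+.5)/3.6-.5,z)[:2].round(4)
m=redparts(im);n,l,st,c=cv2.connectedComponentsWithStats(m)
for i in range(1,n):
    if 190<c[i][0]<340 and 180<c[i][1]<270: print(st[i],c[i])
# green base circle lugs: bolt heads
B=[(344,147),(567,174),(540,397),(316,370)]
print("lugs",[P(*b,.02) for b in B], np.mean([P(*b,.02) for b in B],0))
print("rim",P(300,271,.029),P(587,271,.029),P(443,127,.029),P(443,416,.029))
print("post",P(407,150,.075),P(408,157,.055))
print("tab top",P(165,237,.062))
print("block",[P(*b,.033) for b in [(233,218),(270,223),(225,272),(264,276)]])
print("red slot mouth",P(561,334,.029), "inner", P(529,318,.029))
print("cork",[P(*b,.03) for b in [(172,90),(294,43),(326,123),(206,172)]])
print("mallet end",P(423,95,.02),P(423,95,.0),"chalk",P(437,112,.01),P(487,68,.01),"tape",P(648,275,.019))
E
```

```text
[208 203   5  15  40] [210.025 210.125]
[308 227   8  13  33] [311.51515152 232.90909091]
[317 228   7   5  21] [320.19047619 230.04761905]
[310 240   8   6  20] [313.5 242.5]
lugs [array([0.6122, 0.1939]), array([0.5952, 0.043 ]), array([0.445 , 0.0603]), array([0.4617, 0.2109])] [0.528525 0.127025]
rim [0.5279 0.2218] [0.5296 0.0299] [0.6254 0.1271] [0.4322 0.1254]
post [0.6055 0.1503] [0.6028 0.1499]
tab top [0.5485 0.3074]
block [array([0.5628, 0.2667]), array([0.5597, 0.242 ]), array([0.5267, 0.2715]), array([0.5243, 0.2455])]
red slot mouth [0.4874 0.0471] inner [0.4979 0.0685]
cork [array([0.6487, 0.3093]), array([0.6812, 0.2278]), array([0.6273, 0.2056]), array([0.5936, 0.2856])]
mallet end [0.648  0.1408] [0.6505 0.1409] chalk [0.6377 0.1312] [0.6682 0.0973] tape [ 0.5275 -0.0121]
```

```bash
cat >> h.py <<'E'
from scipy.spatial.transform import Rotation as Ro
AX=np.array([.5288,.1265]);TF=83.8
def pose():
    s=env.get_state();q=s["tcp_rot"];R=Ro.from_quat([q[1],q[2],q[3],q[0]]);return s,np.array(s["tcp_pos"]),R
def rows(targets):
    s,p,R=pose()
    for (x,y,z,yaw) in targets:
        c,sn=np.cos(np.radians(yaw)),np.sin(np.radians(yaw))
        T=Ro.from_matrix(np.array([[sn,c,0],[-c,sn,0],[0,0,-1]]))  # cols x,y,z ; y=(c,s,0)
        d=R.inv().apply(np.array([x,y,z])-p)*1000; a=np.degrees((R.inv()*T).as_rotvec())
        print(d.round(1),a.round(2))
def pol(phi,r,t,z,yaw):
    f=np.radians(phi);er=np.array([np.cos(f),np.sin(f)]);et=np.array([-er[1],er[0]])
    q=AX+r*er+t*et;return (*q,z,yaw)
E
python3 - <<'E'
from h import *
rows([pol(17.4,.078,.037,.15,107.4),pol(17.4,.078,.037,.05,107.4)])
E
```

```text
Traceback (most recent call last):
  File "h.py", line 24, in rows
    T=Ro.from_matrix(np.array([[sn,c,0],[-c,sn,0],[0,0,-1]]))  # cols x,y,z ; y=(c,s,0)
  File "scipy/spatial/transform/_rotation.pyx", line 1143, in scipy.spatial.transform._rotation.Rotation.from_matrix
ValueError: Non-positive determinant (left-handed or null coordinate frame) in rotation matrix 0: [[ 0.95424033 -0.29904079  0.        ]
 [ 0.29904079  0.95424033  0.        ]
 [ 0.          0.         -1.        ]].
```

```bash
sed -i 's/\[\[sn,c,0\],\[-c,sn,0\]/[[-sn,c,0],[c,sn,0]/' h.py
python3 - <<'E'
from h import *
rows([pol(17.4,.078,.037,.15,107.4),pol(17.4,.078,.037,.05,107.4)])
E
```

```text
[-500.7 -258.2   63.6] [-6.000e-02 -3.000e-02 -3.624e+01]
[-500.7 -258.1  163.6] [-6.000e-02 -3.000e-02 -3.624e+01]
```

```bash
python3 -m crank '[{"slide":[-40,-20,0],"angular":[0,0,-7],"hand":0},{"slide":[-80,-41,0],"angular":[0,0,-14],"hand":0},{"slide":[-120,-62,0],"angular":[0,0,-21],"hand":0},{"slide":[-160,-83,0],"angular":[0,0,-28],"hand":0},{"slide":[-200,-103,0],"angular":[0,0,-36.2],"hand":0}]' 20
python3 - <<'E'
from h import *
rows([pol(17.4,.078,.037,.15,107.4),pol(17.4,.078,.037,.05,107.4)])
E
```

```text
time: 0.6
tcp_pos: [0.3571, 0.4296, 0.2137]
tcp_rot: [-0.0, -0.149, 0.989, -0.0]
ft_force: [0.5, 0.3, -0.2]
gripper_width: 0.054
[-152.4 -303.    63.8] [-0.02 -0.02 -0.21]
[-152.4 -303.   163.8] [-0.02 -0.02 -0.21]
```

```bash
python3 -m crank '[{"slide":[-20,-40,0],"angular":[0,0,0],"hand":0},{"slide":[-41,-80,0],"angular":[0,0,0],"hand":0},{"slide":[-61,-121,0],"angular":[0,0,0],"hand":0},{"slide":[-81,-161,0],"angular":[0,0,0],"hand":0},{"slide":[-101,-202,0],"angular":[0,0,0],"hand":0}]'
python3 -m crank '[{"slide":[-17,-34,10],"angular":[0,0,0],"hand":0},{"slide":[-34,-68,30],"angular":[0,0,0],"hand":0},{"slide":[-51,-101,60],"angular":[0,0,0],"hand":0},{"slide":[-51,-101,90],"angular":[0,0,0],"hand":0},{"slide":[-51,-101,100],"angular":[0,0,0],"hand":0}]'
python3 - <<'E'
from h import *
rows([pol(17.4,.078,.037,.05,107.4)])
a=grab("top","top1");b=grab("scene","scene1")
cv2.imwrite("pics/c1.png",np.hstack([cv2.resize(a[145:295,165:385],None,fx=1.8,fy=1.8),cv2.resize(b[150:300,180:400],None,fx=1.8,fy=1.8)]))
E
```

```text
time: 1.1
tcp_pos: [0.5125, 0.2658, 0.2138]
tcp_rot: [-0.0, -0.147, 0.989, -0.0]
ft_force: [0.6, 0.1, -0.0]
gripper_width: 0.0142
time: 1.6
tcp_pos: [0.5884, 0.1844, 0.1108]
tcp_rot: [-0.002, -0.146, 0.989, -0.0]
ft_force: [0.0, 0.1, -0.0]
gripper_width: 0.0005
[-4.1 -0.4 60.8] [ 0.03 -0.27 -0.59]
```

View pics/c1.png

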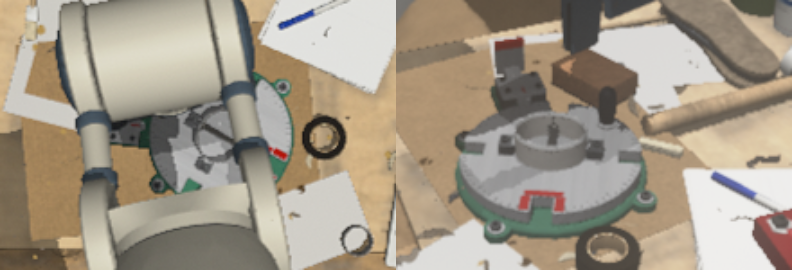

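The closed fingers hang left of and behind the post in the scene crop, above and beyond the cork block. The top view is blocked by the arm. Now I'll go down beside the post.

```bash
python3 -m crank '[{"slide":[-4,0,20],"angular":[0,0,-0.6],"hand":0},{"slide":[-4,0,40],"angular":[0,0,-0.6],"hand":0},{"slide":[-4,0,58],"angular":[0,0,-0.6],"hand":0},{"slide":[-4,0,60],"angular":[0,0,-0.6],"hand":0}]'
python3 - <<'E'
from h import *
for k in range(6):
    f=17.4-k*5
    print(k);rows([pol(f,.078,.023,.05,f+90)])
b=grab("scene","scene2")
cv2.imwrite("pics/c2.png",cv2.resize(b[150:300,180:400],None,fx=3,fy=3))
E
```

```text
time: 2.1
tcp_pos: [0.5928, 0.1875, 0.0537]
tcp_rot: [-0.001, -0.153, 0.988, -0.0]
ft_force: [0.1, 0.6, 0.3]
gripper_width: 0.0001
0
[  1.3 -16.1   3.7] [ 0.01 -0.07  0.18]
1
[ -0.4 -23.    3.7] [ 0.01 -0.07  5.18]
2
[ -1.4 -30.    3.7] [ 0.   -0.07 10.18]
3
[ -1.9 -37.    3.7] [-0.   -0.07 15.18]
4
[ -1.8 -44.1   3.7] [-0.   -0.07 20.18]
5
[ -1.  -51.2   3.7] [-1.000e-02 -7.000e-02  2.518e+01]
```

View pics/c2.png

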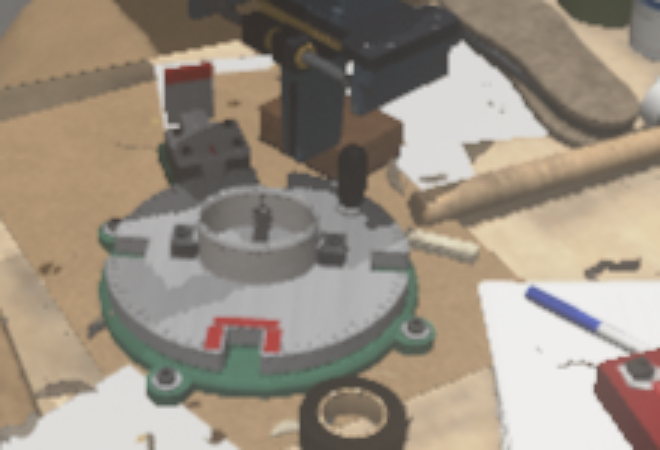

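The fingers now stand just left of the post, clear of the cork block. I'll touch the post slowly first.

```bash
python3 -m crank '[{"slide":[1,-6,3],"angular":[0,0,0],"hand":0},{"slide":[1,-10,3],"angular":[0,0,0],"hand":0},{"slide":[1,-13,3],"angular":[0,0,0],"hand":0},{"slide":[0.8,-16.5,3],"angular":[0,0,0],"hand":0},{"slide":[0.5,-20,3],"angular":[0,0,2],"hand":0}]'
python3 - <<'E'
from h import *
s=pose()[1];print(s)
for k in range(1,6):
    f=15.4-k*5
    rows([pol(f,.078,.023,.05,f+90)])
E
```

```text
time: 2.65
tcp_pos: [0.5995, 0.1673, 0.0513]
tcp_rot: [0.0, -0.134, 0.991, 0.0]
ft_force: [0.8, 1.2, 0.8]
gripper_width: 0.0005
[0.59945808 0.1672992  0.05130859]
[-0.7 -4.5  1.3] [0.01 0.04 5.03]
[ -1.8 -11.5   1.3] [1.000e-02 4.000e-02 1.003e+01]
[ -2.3 -18.5   1.3] [1.000e-02 4.000e-02 1.503e+01]
[ -2.2 -25.6   1.3] [1.000e-02 4.000e-02 2.003e+01]
[ -1.4 -32.7   1.3] [1.000e-02 4.000e-02 2.503e+01]
```

```bash
python3 -m crank '[{"slide":[-0.7,-4.5,1],"angular":[0,0,5],"hand":0},{"slide":[-1.8,-11.5,1],"angular":[0,0,10],"hand":0},{"slide":[-2.3,-18.5,1],"angular":[0,0,15],"hand":0},{"slide":[-2.2,-25.6,1],"angular":[0,0,20],"hand":0},{"slide":[-1.4,-32.7,1],"angular":[0,0,25],"hand":0}]'
python3 - <<'E'
from h import *
b=grab("scene","scene3")
cv2.imwrite("pics/c3.png",cv2.resize(b[150:300,180:400],None,fx=3,fy=3))
s=pose();print(s[1],s[0]["ft_force"])
for k in range(1,6):
    f=-9.6-k*5
    rows([pol(f,.078,.023,.05,f+90)])
E
```

```text
time: 3.15
tcp_pos: [0.6093, 0.1361, 0.05]
tcp_rot: [-0.0, 0.086, 0.996, 0.0]
ft_force: [-1.6, 2.0, 0.2]
gripper_width: 0.0002
[0.60945964 0.1350965  0.04999469] [ 0.44738821 -1.9142046  -0.32775834]
[-1.7 -5.8 -0. ] [-0.01  0.    4.44]
[ -2.8 -12.8  -0. ] [-0.01  0.    9.44]
[ -3.4 -19.9  -0. ] [-1.000e-02  0.000e+00  1.444e+01]
[ -3.3 -27.   -0. ] [-1.000e-02  0.000e+00  1.944e+01]
[ -2.6 -34.   -0. ] [-1.000e-02  0.000e+00  2.444e+01]
```

View pics/c3.png

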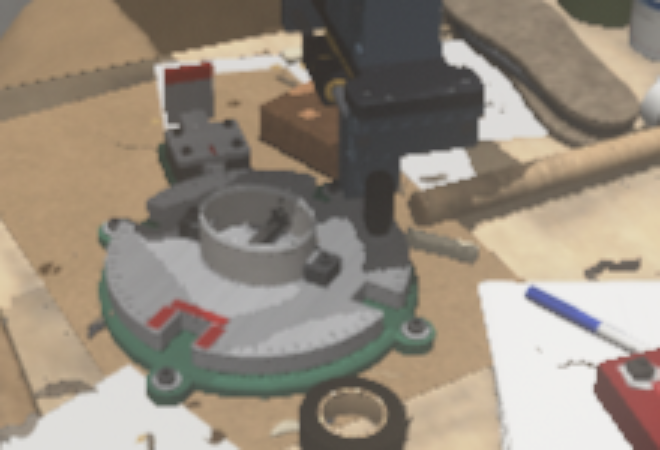

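The table turns with the fingers: the red slot has moved clockwise to (185,320) in the crop and the finger is on the post. Continuing.

```bash
python3 -m crank '[{"slide":[-1.7,-5.8,0],"angular":[0,0,4.4],"hand":0},{"slide":[-2.8,-12.8,0],"angular":[0,0,9.4],"hand":0},{"slide":[-3.4,-19.9,0],"angular":[0,0,14.4],"hand":0},{"slide":[-3.3,-27,0],"angular":[0,0,19.4],"hand":0},{"slide":[-2.6,-34,0],"angular":[0,0,24.4],"hand":0}]'
python3 - <<'E'
from h import *
for k in range(1,6):
    f=-34.6-k*5
    rows([pol(f,.078,.023,.05,f+90)])
E
```

```text
time: 3.7
tcp_pos: [0.6062, 0.1023, 0.05]
tcp_rot: [0.0, 0.293, 0.956, 0.0]
ft_force: [-0.0, 3.1, 0.6]
gripper_width: 0.0006
[-2.2 -7.9 -0. ] [ 0.01 -0.    5.52]
[ -3.3 -14.9  -0. ] [ 1.000e-02 -1.000e-02  1.052e+01]
[ -3.7 -22.   -0. ] [ 1.000e-02 -1.000e-02  1.552e+01]
[ -3.5 -29.1  -0. ] [ 1.000e-02 -1.000e-02  2.052e+01]
[ -2.7 -36.2  -0. ] [ 1.000e-02 -1.000e-02  2.552e+01]
```

```bash
python3 -m crank '[{"slide":[-1.5,-7,0],"angular":[0,0,5],"hand":0},{"slide":[-2.6,-14,0],"angular":[0,0,10],"hand":0},{"slide":[-3,-21,0],"angular":[0,0,15],"hand":0},{"slide":[-2.8,-28,0],"angular":[0,0,20],"hand":0},{"slide":[-2,-35,0],"angular":[0,0,25],"hand":0}]'
python3 - <<'E'
from h import *
b=grab("scene","scene4")
cv2.imwrite("pics/c4.png",cv2.resize(b[150:300,180:400],None,fx=3,fy=3))
for k in range(1,6):
    f=-59.6-k*5
    rows([pol(f,.078,.023,.05,f+90)])
E
```

```text
time: 4.2
tcp_pos: [0.5885, 0.0722, 0.0501]
tcp_rot: [0.0, 0.493, 0.87, 0.0]
ft_force: [1.2, 1.5, -0.5]
gripper_width: 0.0009
[-2.5 -6.8 -0. ] [-0.02 -0.01  5.18]
[ -3.6 -13.8  -0. ] [-0.02 -0.   10.18]
[ -4.  -20.9  -0. ] [-0.02 -0.   15.18]
[ -3.9 -27.9  -0. ] [-2.000e-02 -0.000e+00  2.018e+01]
[ -3.1 -35.   -0. ] [-2.000e-02 -0.000e+00  2.518e+01]
```

View pics/c4.png

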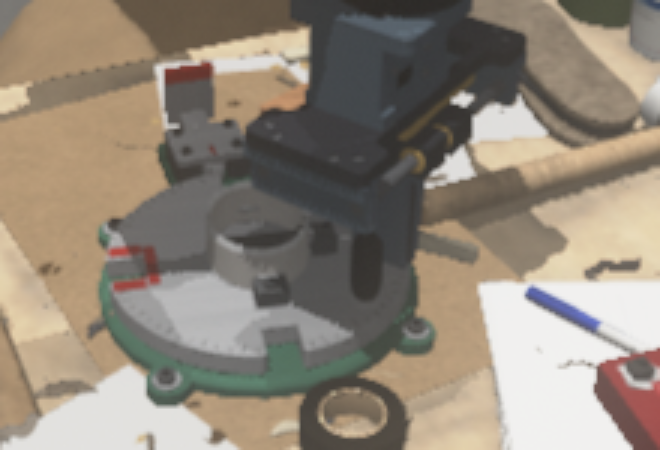

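The red slot is now at the left rim, crop (130,268), with the post at (367,265). It tracks the fingers well.

```bash
python3 -m crank '[{"slide":[-2,-7,0],"angular":[0,0,5],"hand":0},{"slide":[-3.3,-14,0],"angular":[0,0,10],"hand":0},{"slide":[-3.8,-21,0],"angular":[0,0,15],"hand":0},{"slide":[-3.6,-28,0],"angular":[0,0,20],"hand":0},{"slide":[-2.8,-35,0],"angular":[0,0,25],"hand":0}]'
python3 - <<'E'
from h import *
for k in range(1,6):
    f=-84.6-k*5
    rows([pol(f,.078,.023,.05,f+90)])
E
```

```text
time: 4.75
tcp_pos: [0.5601, 0.0518, 0.0501]
tcp_rot: [0.0, 0.669, 0.743, 0.0]
ft_force: [1.3, 2.0, 0.8]
gripper_width: 0.0004
[-2.3 -8.1  0.1] [ 0.05 -0.    5.63]
[ -3.3 -15.1   0.1] [ 0.05 -0.   10.63]
[ -3.7 -22.2   0.1] [ 5.000e-02 -1.000e-02  1.563e+01]
[ -3.5 -29.3   0.1] [ 5.000e-02 -1.000e-02  2.063e+01]
[ -2.7 -36.3   0.1] [ 5.000e-02 -1.000e-02  2.563e+01]
```

```bash
python3 -m crank '[{"slide":[-1.5,-7,0],"angular":[0,0,5],"hand":0},{"slide":[-2.6,-14,0],"angular":[0,0,10],"hand":0},{"slide":[-3,-21,0],"angular":[0,0,15],"hand":0},{"slide":[-2.8,-28,0],"angular":[0,0,20],"hand":0},{"slide":[-2,-35,0],"angular":[0,0,25],"hand":0}]'
python3 - <<'E'
from h import *
for k in range(1,6):
    f=-109.6-k*4
    rows([pol(f,.078,.023,.05,f+90)])
E
```

```text
time: 5.25
tcp_pos: [0.5256, 0.046, 0.0501]
tcp_rot: [0.0, 0.814, 0.581, 0.0]
ft_force: [2.4, 0.5, -0.4]
gripper_width: 0.0003
[-2.4 -6.5  0.1] [ 0.06 -0.02  4.62]
[ -3.4 -12.1   0.1] [ 0.06 -0.02  8.62]
[ -4.  -17.8   0.1] [ 0.06 -0.02 12.62]
[ -4.2 -23.4   0.1] [ 0.06 -0.02 16.62]
[ -3.9 -29.1   0.1] [ 6.000e-02 -2.000e-02  2.062e+01]
```

```bash
python3 -m crank '[{"slide":[-2,-6,0],"angular":[0,0,4.2],"hand":0},{"slide":[-3,-11.5,0],"angular":[0,0,8.3],"hand":0},{"slide":[-3.6,-17,0],"angular":[0,0,12.3],"hand":0},{"slide":[-3.8,-22.6,0],"angular":[0,0,16.3],"hand":0},{"slide":[-3.5,-28,0],"angular":[0,0,20.3],"hand":0}]'
python3 - <<'E'
from h import *
b=grab("scene","scene5");a=grab("top","top5")
cv2.imwrite("pics/c5.png",np.hstack([cv2.resize(a[145:295,165:385],None,fx=1.8,fy=1.8),cv2.resize(b[150:300,180:400],None,fx=1.8,fy=1.8)]))
print(pose()[1])
for k in range(1,6):
    f=-129.6-k*3
    rows([pol(f,.078,.023,.05,f+90)])
E
```

```text
time: 5.75
tcp_pos: [0.498, 0.0518, 0.0501]
tcp_rot: [0.0, 0.903, 0.429, 0.0]
ft_force: [1.5, -0.9, -0.7]
gripper_width: 0.0011
[0.49722681 0.05202323 0.05003708]
[-1.6 -4.3  0. ] [-0.01  0.01  3.45]
[-2.4 -8.4  0. ] [-0.01  0.01  6.45]
[ -3.  -12.7   0. ] [-0.01  0.01  9.45]
[ -3.4 -16.9   0. ] [-1.000e-02  1.000e-02  1.245e+01]
[ -3.6 -21.1   0. ] [-1.000e-02  1.000e-02  1.545e+01]
```

View pics/c5.png

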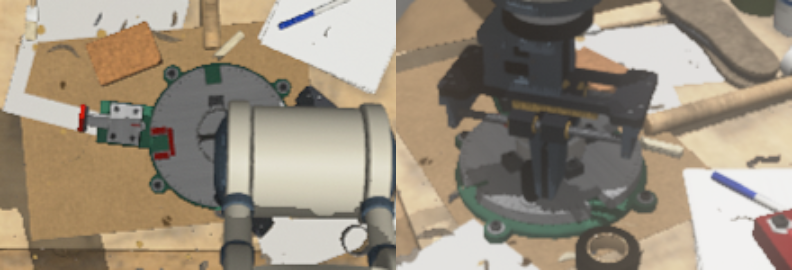

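The top view now shows the red slot at crop (160,143), still short of the bar line, and it is not occluded. I'll measure its angle from the red mask.

```bash
cat >> meas.py <<'E'
def slotang(im):
    h=cv2.cvtColor(im,cv2.COLOR_BGR2HSV)
    m=(((h[...,0]<8)|(h[...,0]>172))&(h[...,1]>130)&(h[...,2]>60)).astype(np.uint8)
    v,u=np.nonzero(m);P=np.array([onz("top",a,b,.029)[:2] for a,b in zip(u,v)])-AX
    r=np.hypot(*P.T);k=(r>.06)&(r<.1);Q=P[k]
    print("n",k.sum())
    e=cv2.minAreaRect((Q*1000).astype(np.float32));c=np.array(e[0]);print("rect",e)
    a=np.degrees(np.arctan2(c[1],c[0]));m_=Q.mean(0)
    print("slot ang rect",a,"mean",np.degrees(np.arctan2(m_[1],m_[0])),"target",TF)
E
python3 - <<'E'
from meas import *
slotang(cv2.imread("pics/top5.png"))
slotang(cv2.imread("pics/top0.png"))
E
```

```text
Traceback (most recent call last):
  File "meas.py", line 9, in slotang
    v,u=np.nonzero(m);P=np.array([onz("top",a,b,.029)[:2] for a,b in zip(u,v)])-AX
                                  ~~~^^^^^^^^^^^^^^^^
  File "h.py", line 8, in onz
    o,d=ray(n,u,v);return o+d*(z-o[2])/d[2]
        ~~~^^^^^^^
  File "h.py", line 4, in ray
    c=env.get_calibration(n);V=c["view"];f=210/np.tan(np.radians(c["fovy"])/2)
ValueError: time passes only in moves, steps and waits
```

```bash
sed -i 's/^def ray/from functools import lru_cache\n@lru_cache(None)\ndef cal(n): return env.get_calibration(n)\ndef ray/; s/c=env.get_calibration(n);/c=cal(n);/' h.py
python3 - <<'E'
from meas import *
slotang(cv2.imread("pics/top5.png"))
slotang(cv2.imread("pics/top0.png"))
E
```

```text
n 82
rect ((-10.259431838989258, 77.84854125976562), (40.25647735595703, 26.348878860473633), 6.380168437957764)
slot ang rect 97.50757942976654 mean 96.77489875889542 target 83.8
n 85
rect ((-36.402923583984375, -66.69114685058594), (26.498891830444336, 40.8279914855957), 60.559749603271484)
slot ang rect -118.6276286756059 mean -118.3249522051737 target 83.8
```

```bash
python3 -m crank '[{"slide":[-0.8,-4.2,0],"angular":[0,0,3],"hand":0},{"slide":[-1.6,-8.4,0],"angular":[0,0,6],"hand":0},{"slide":[-2.2,-12.6,0],"angular":[0,0,9],"hand":0},{"slide":[-2.5,-15.5,0],"angular":[0,0,11],"hand":0},{"slide":[-2.5,-15.5,0],"angular":[0,0,11],"hand":0}]'
python3 - <<'E'
from meas import *
a=grab("top","top6");slotang(a);print(pose()[1])
cv2.imwrite("pics/c6.png",cv2.resize(a[165:275,175:335],None,fx=4,fy=4))
E
```

```text
time: 6.35
tcp_pos: [0.4841, 0.0598, 0.05]
tcp_rot: [0.0, 0.94, 0.342, 0.0]
ft_force: [0.2, 0.5, -0.2]
gripper_width: 0.0006
n 86
rect ((3.641876220703125, 78.2279052734375), (27.08513832092285, 39.49797821044922), 86.92178344726562)
slot ang rect 87.33453703921145 mean 86.57750040666234 target 83.8
[0.48425756 0.05969905 0.04998227]
```

View pics/c6.png

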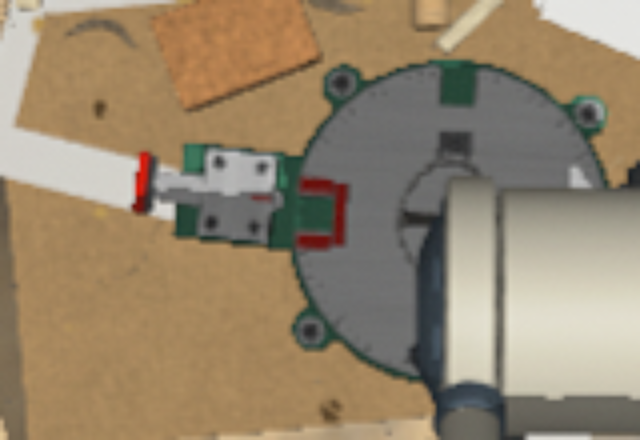

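The slot is at crop (322,213), about 3° before the bar line.

```bash
python3 -m crank '[{"slide":[-0.3,-2,0],"angular":[0,0,1.5],"hand":0},{"slide":[-0.6,-4.2,0],"angular":[0,0,3],"hand":0},{"slide":[-0.6,-4.2,0],"angular":[0,0,3],"hand":0}]'
python3 - <<'E'
from meas import *
a=grab("top","top7");slotang(a);print(pose()[1])
cv2.imwrite("pics/c7.png",cv2.resize(a[165:275,175:335],None,fx=4,fy=4))
E
```

```text
time: 6.7
tcp_pos: [0.4806, 0.0626, 0.0499]
tcp_rot: [-0.0, 0.949, 0.315, -0.0]
ft_force: [-0.9, -1.4, -0.3]
gripper_width: 0.0002
n 83
rect ((8.177043914794922, 77.81813049316406), (26.576364517211914, 40.287681579589844), 83.54148864746094)
slot ang rect 84.00143548306615 mean 84.77678326925023 target 83.8
[0.48069604 0.06261857 0.04992634]
```

View pics/c7.png

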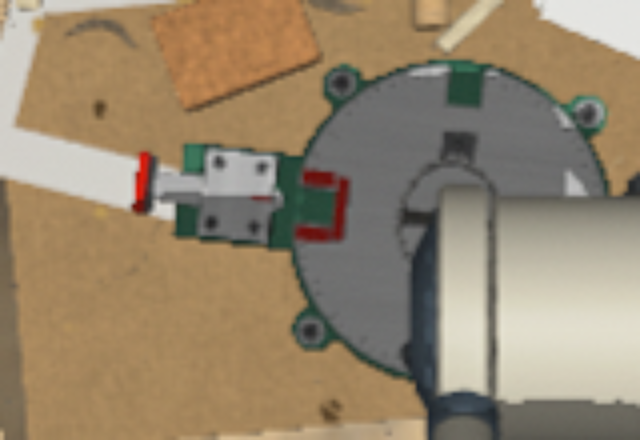

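The slot is at crop (322,206), in line with the bar to within about 1° (rectangle fit 84.0°, mean 84.8°, target 83.8°). I'll back off the post, go up and move over beyond the tab.

```bash
python3 -m crank '[{"slide":[0,6,0],"angular":[0,0,0],"hand":0},{"slide":[0,12,-10],"angular":[0,0,0],"hand":0},{"slide":[0,14,-40],"angular":[0,0,0],"hand":0},{"slide":[0,14,-70],"angular":[0,0,0],"hand":0},{"slide":[0,14,-80],"angular":[0,0,-2],"hand":0}]'
python3 - <<'E'
from h import *
rows([pol(TF,.217,0,.13,TF-90)])
E
```

```text
time: 7.25
tcp_pos: [0.4908, 0.0508, 0.1331]
tcp_rot: [0.001, 0.943, 0.332, 0.002]
ft_force: [-0.8, 0.2, -0.4]
gripper_width: 0.0004
[ 230.5 -188.6    3.3] [  0.2   -0.11 -45.  ]
```

```bash
python3 -m crank '[{"slide":[31,-25,0],"angular":[0,0,-6],"hand":0},{"slide":[62,-50,0],"angular":[0,0,-12],"hand":0},{"slide":[93,-76,0],"angular":[0,0,-18],"hand":0},{"slide":[124,-101,0],"angular":[0,0,-24],"hand":0},{"slide":[154,-126,0],"angular":[0,0,-30],"hand":0}]'
python3 - <<'E'
from h import *
rows([pol(TF,.217,0,.13,TF-90)])
E
```

```text
time: 7.75
tcp_pos: [0.5309, 0.2474, 0.1308]
tcp_rot: [0.0, 0.824, 0.567, 0.0]
ft_force: [0.3, -0.8, 0.3]
gripper_width: 0.0006
[ 96.2 -14.    0.9] [  0.04  -0.02 -14.74]
```

```bash
python3 -m crank '[{"slide":[30,-5,0],"angular":[0,0,-5],"hand":0},{"slide":[62,-9,0],"angular":[0,0,-10],"hand":0},{"slide":[96,-14,0],"angular":[0,0,-14.7],"hand":0},{"slide":[96,-14,30],"angular":[0,0,-14.7],"hand":0},{"slide":[96,-14,50],"angular":[0,0,-14.7],"hand":0}]'
python3 - <<'E'
from meas import *
rows([pol(TF,.217,0,.04,TF-90)])
a=grab("top","top8");b=grab("scene","scene8");slotang(a)
cv2.imwrite("pics/c8.png",np.hstack([cv2.resize(a[145:295,165:385],None,fx=1.8,fy=1.8),cv2.resize(b[150:300,180:400],None,fx=1.8,fy=1.8)]))
E
```

```text
time: 8.25
tcp_pos: [0.5522, 0.3412, 0.0795]
tcp_rot: [0.0, 0.745, 0.667, 0.0]
ft_force: [-1.5, -0.8, -0.4]
gripper_width: 0.0003
[ 1.  -0.1 39.5] [ 0.02 -0.01 -0.2 ]
n 90
rect ((8.031942367553711, 77.83455657958984), (26.576364517211914, 40.57973861694336), 83.54148864746094)
slot ang rect 84.10835905541657 mean 84.94389659634388 target 83.8
```

View pics/c8.png

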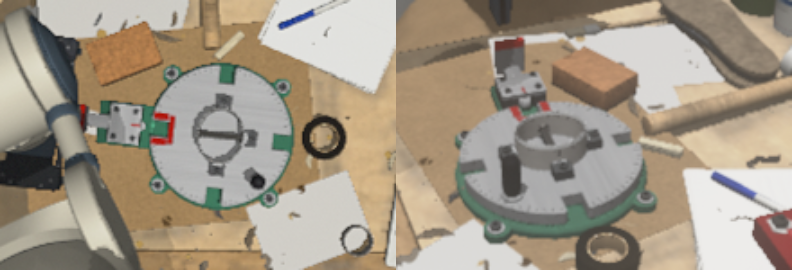

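The slot is in line with the bar (top crop (162,127)), the post has stayed at (258,181), and the fingers are beyond the tab. I'll go down and approach the tab.

```bash
python3 -m crank '[{"slide":[1,0,20],"angular":[0,0,0],"hand":0},{"slide":[1,0,38],"angular":[0,0,0],"hand":0},{"slide":[-4,0,40],"angular":[0,0,0],"hand":0},{"slide":[-8,0,40],"angular":[0,0,0],"hand":0},{"slide":[-12,0,40],"angular":[0,0,0],"hand":0}]'
python3 - <<'E'
from h import *
s,p,_=pose();d=p[:2]-AX;f=np.radians(TF);print("R",d@[np.cos(f),np.sin(f)],"lat",d@[np.sin(f),-np.cos(f)],p[2])
b=grab("scene","scene9")
cv2.imwrite("pics/c9.png",cv2.resize(b[130:280,180:400],None,fx=3,fy=3))
E
```

```text
time: 8.85
tcp_pos: [0.5513, 0.3285, 0.0414]
tcp_rot: [0.0, 0.746, 0.666, 0.001]
ft_force: [-0.5, 3.8, -2.3]
gripper_width: 0.0004
R 0.2032361530810006 lat 0.0005301717887262741 0.04141917173086585
```

View pics/c9.png

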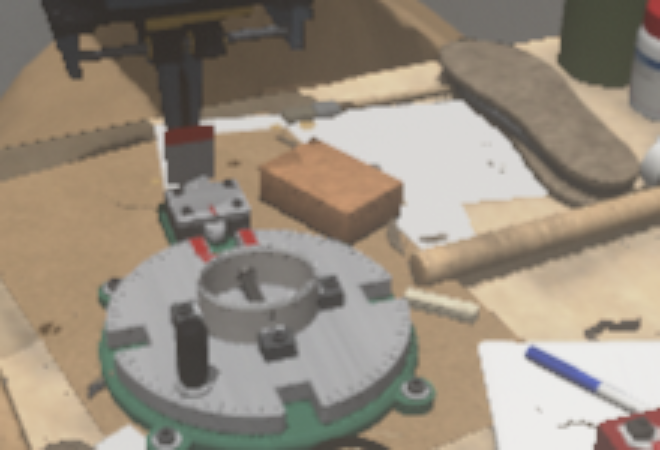

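The fingers are behind the tab at crop (185,130), with light contact of 3.8 N at R=0.203, as expected. Pushing slowly.

```bash
python3 -m crank '[{"slide":[-2,0,0],"angular":[0,0,0],"hand":0},{"slide":[-4,0,0],"angular":[0,0,0],"hand":0},{"slide":[-6,0,0],"angular":[0,0,0],"hand":0},{"slide":[-8,0,0],"angular":[0,0,0],"hand":0},{"slide":[-10,0,0],"angular":[0,0,0],"hand":0}]'
python3 -m crank '[{"slide":[-2,0,0],"angular":[0,0,0],"hand":0},{"slide":[-4,0,0],"angular":[0,0,0],"hand":0},{"slide":[-6,0,0],"angular":[0,0,0],"hand":0},{"slide":[-7,0,0],"angular":[0,0,0],"hand":0}]'
python3 - <<'E'
from meas import *
s,p,_=pose();d=p[:2]-AX;f=np.radians(TF);print("R",d@[np.cos(f),np.sin(f)],"lat",d@[np.sin(f),-np.cos(f)],p[2],s["ft_force"])
E
```

```text
time: 9.4
tcp_pos: [0.5495, 0.3186, 0.04]
tcp_rot: [0.0, 0.746, 0.666, 0.0]
ft_force: [2.1, 2.5, 1.8]
gripper_width: 0.0003
time: 9.8
tcp_pos: [0.5486, 0.3115, 0.0399]
tcp_rot: [0.0, 0.746, 0.666, -0.0]
ft_force: [1.2, 2.3, 1.3]
gripper_width: 0.0002
R 0.18607502893086514 lat -0.00029004181307537303 0.03991486793129906 [1.15153559 2.33189399 1.31293057]
```

```bash
python3 -m crank '[{"slide":[-2,0,0],"angular":[0,0,0],"hand":0},{"slide":[-4,0,0],"angular":[0,0,0],"hand":0},{"slide":[-6,0,0],"angular":[0,0,0],"hand":0},{"slide":[-8,0,0],"angular":[0,0,0],"hand":0},{"slide":[-10,0,0],"angular":[0,0,0],"hand":0}]'
python3 -m crank '[{"slide":[-1,0,0],"angular":[0,0,0],"hand":0}]'
python3 -m crank '[{"slide":[-0.7,0,0],"angular":[0,0,0],"hand":0}]'
python3 - <<'E'
from meas import *
s,p,_=pose();d=p[:2]-AX;f=np.radians(TF);print("R",d@[np.cos(f),np.sin(f)],s["ft_force"])
E
```

```text
time: 10.3
tcp_pos: [0.5475, 0.3016, 0.0399]
tcp_rot: [-0.0, 0.746, 0.666, -0.0]
ft_force: [1.3, 2.0, 0.7]
gripper_width: 0.0005
time: 10.4
tcp_pos: [0.5475, 0.3012, 0.04]
tcp_rot: [-0.0, 0.746, 0.666, 0.0]
ft_force: [1.0, 12.5, -0.8]
gripper_width: 0.0002
time: 10.5
tcp_pos: [0.5475, 0.3011, 0.04]
tcp_rot: [-0.0, 0.746, 0.666, 0.001]
ft_force: [0.8, 15.3, -2.3]
gripper_width: 0.0005
R 0.17561477498883676 [ 0.82056195 15.26240617 -2.25753722]
```

It stopped firmly at R=0.1756, about 3.5 mm before the nominal home position. I'll check whether the tab is really against the block.

```bash
python3 -m crank '[{"slide":[3,0,0],"angular":[0,0,0],"hand":0},{"slide":[15,0,0],"angular":[0,0,0],"hand":0},{"slide":[40,0,-20],"angular":[0,0,0],"hand":0},{"slide":[60,0,-50],"angular":[0,0,0],"hand":0},{"slide":[90,0,-90],"angular":[0,0,0],"hand":0}]'
python3 -m crank '[{"slide":[45,0,0],"angular":[0,0,0],"hand":0},{"slide":[80,0,0],"angular":[0,0,0],"hand":0}]'
python3 - <<'E'
from meas import *
a=grab("top","top10");b=grab("scene","scene10");slotang(a)
cv2.imwrite("pics/c10.png",np.hstack([cv2.resize(a[180:240,195:265],None,fx=5.5,fy=5.5),cv2.resize(b[160:220,220:290],None,fx=5.5,fy=5.5)]))
m=redparts(a)[195:225,195:240];v,u=np.nonzero(m)
for U,V in [(u.mean()+195,v.mean()+195)]:
    d=onz("top",U,V,.062)[:2]-AX;print("tab all red",U,V,np.hypot(*d))
n,l,st,c=cv2.connectedComponentsWithStats(redparts(a))
for i in range(1,n):
    if 195<c[i][0]<265 and 190<c[i][1]<240: print(st[i],c[i],np.hypot(*(onz("top",*c[i],.062)[:2]-AX)))
E
```

```text
time: 11.0
tcp_pos: [0.5562, 0.3895, 0.1294]
tcp_rot: [-0.0, 0.746, 0.666, -0.002]
ft_force: [1.4, 0.1, -0.2]
gripper_width: 0.0007
time: 11.2
tcp_pos: [0.5667, 0.4719, 0.1316]
tcp_rot: [0.0, 0.746, 0.666, 0.001]
ft_force: [0.4, -0.2, -0.6]
gripper_width: 0.0007
n 90
rect ((8.031942367553711, 77.83455657958984), (26.576364517211914, 40.57973861694336), 83.54148864746094)
slot ang rect 84.10835905541657 mean 84.97381217157806 target 83.8
tab all red 222.375 211.41666666666666 0.1540501859677634
[221 204   4  16  48] [222.375      211.41666667] 0.1540501859677634
[251 208   8   3  22] [254.18181818 209.04545455] 0.08214938503939136
[249 210  13  15  58] [256.82758621 219.29310345] 0.07209025011179628
```

View pics/c10.png

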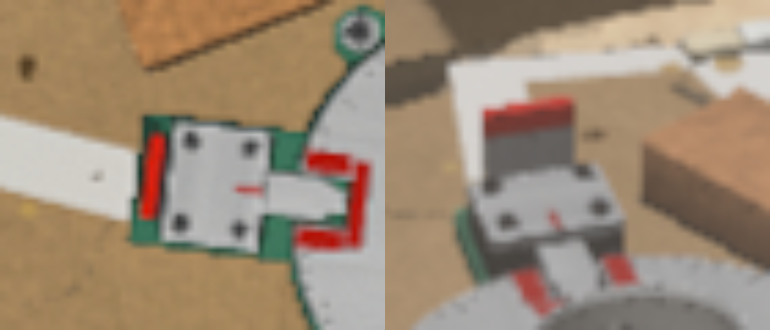

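The bar nose is in the red slot and the tab is close to the block. I'll compare the tab travel in both views with the start pictures.

Run:
```python
from meas import *
f=np.radians(TF);e=np.array([np.cos(f),np.sin(f)])
def tabc(n,file,box,):
    im=cv2.imread(file).astype(float);x0,x1,y0,y1=box
    s=im[y0:y1,x0:x1];w=np.clip(s[...,2]-np.maximum(s[...,0],s[...,1])-40,0,None)
    vv,uu=np.mgrid[y0:y1,x0:x1];return (w*uu).sum()/w.sum(),(w*vv).sum()/w.sum()
for n,z,b0,b1 in(("top",.062,(200,220,198,224),(216,232,198,224)),("scene",.058,(230,255,165,190),(230,262,165,190))):
    p=tabc(n,f"pics/{n}0.png",b0);q=tabc(n,f"pics/{n}10.png",b1)
    P=onz(n,*p,z)[:2];Q=onz(n,*q,z)[:2];print(n,p,q,"R",(P-AX)@e,(Q-AX)@e,"travel",(P-Q)@e)
```

```text
top (np.float64(209.882967384353), np.float64(210.0865487102963)) (np.float64(222.31737215092895), np.float64(211.58992530166634)) R 0.18350105982363585 0.1541301769878531 travel 0.029370882835782732
scene (np.float64(242.4330601092896), np.float64(172.85701275045537)) (np.float64(245.7468253968254), np.float64(179.59126984126985)) R 0.1901073825927707 0.1603807990106018 travel 0.029726583582168908
```

Both views give about 29.5 mm of travel, so the bar is home. The robot is clear and touching nothing.

Run:
```python
from workcell import env
s=env.get_state();print(s["time"],s["ft_force"],abs(s["joint_velocities"]).max() if hasattr(s["joint_velocities"],'max') else s["joint_velocities"])
print(env.job_done())
```

```text
11.3 [-0.34514398 -0.19969885 -0.85822928] 0.08847486249800333
the job is handed in; nothing more can be done
None
```

The turntable is locked: the red slot faces the bar and the bar is fully home in it. I handed the job in at 11.3 s; it reported no verdict.

**Moves:** I pushed the black post about 159° clockwise with the outside of the closed fingers. I then checked the slot's alignment, backed off, and pushed the tab in until it met the stop. The highest force I read was 15 N, at that stop.

**Last checks:**
- **Slot alignment:** the rectangle fit put the slot at 84.1° and the mean of the red pixels at 85.0°, against a bar line of 83.8°. That is about 0.5 to 2 mm at the rim.
- **Bar travel:** the tab's movement between the start and final pictures was 29.4 mm in the top view and 29.7 mm in the scene view.
- **Robot clear:** the arm had been drawn back about 17 cm, with no contact force.
- **Loose things:** I did not measure these at the end. Nothing appeared to have moved in the pictures, and the fingers stayed above them.

**Disagreement:** the fingers stopped about 3.5 mm earlier than the nominal geometry predicts. With the travel and the sharp force rise both showing the stop was reached, I put this down to the effective finger width and calibration.

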